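# Unload the sample carrier and set out the pots

### The job

First lift the retaining bar out of the carrier's two tall brackets and lay it down in the two low brackets on the same carrier; only then take out the pots. Stand the tall pot in the middle of the cork mat in front of the white dish and the squat pot in the middle of the cork mat in front of the tape roll, then set the smallest pot centrally on top of the squat pot. Everything must stand upright on its own.

Things in the scene. Friction and masses are not known exactly. Their poses are not given: they have to be found in the camera images.
- carrier: Fixed beech block with aluminium brackets, 130 x 270 mm, 12 mm thick, long along its y. Origin: centre of its underside; z up. Pots stand in 3 pockets, 44 mm wide, floor 6 mm above the table, at x = -35 mm, y = -65, 0, +65 mm, in any order. Two tall open U brackets, 8 mm thick, at x = -35 mm, y = -125 and +125 mm (top 92 mm, slot floor 71 mm above the table) hold the bar above the pots.
- rest (a point): Parking place: midway between the carrier's two low open brackets, at slot floor height, 30 mm above the table (carrier frame 45, 0, 30 mm); axes as the carrier's. The low brackets stand 125 mm to either side along y, top 51 mm above the table. All slots, tall and low, are 17 mm wide along x, 12 mm deep, open upward, with a flared mouth 9 mm high above.
- bar: Loose aluminium retaining bar, 12 mm wide (x), 14 mm high (z), 282 mm long (y), about 0.12 kg, with a black grip sleeve 14 mm wide, 50 mm long at its middle and a black 20 x 20 mm stop at each end, outside the brackets (7 mm of play along y either way). Origin: centre of its underside, mid-length; z up. Starts in the tall brackets along the carrier's y; parked, its origin is at the point rest.
- pot_tall: Tall slim white sample pot with fixed lid, round, 32 mm wide, 62 mm high, light. Origin: centre of its underside; z up. Starts upright in one of the carrier's pockets.
- pot_squat: Squat white sample pot with fixed lid, round, 36 mm wide, 42 mm high, flat top, light. Origin: centre of its underside; z up. Starts upright in one of the pockets.
- pot_small: Smallest white sample pot with fixed lid, round, 27 mm wide, 33 mm high, light. Origin: centre of its underside; z up. Starts upright in one of the pockets.
- dish: Fixed shallow white dish, round, 123 mm wide, 22 mm high. Origin: centre of its underside.
- tape: Fixed roll of white paper tape standing on its face, 62 mm wide, 48 mm high, brown core. Origin: centre of its underside.
- mat_dish: Fixed round cork mat, 60 mm wide, 4 mm thick, directly in front of the dish (on the robot's side of it, centre about 110 mm from the dish's centre). Origin: centre of its underside.
- mat_tape: Fixed round cork mat, 60 mm wide, 4 mm thick, directly in front of the tape roll (on the robot's side of it, centre about 90 mm from the roll's centre). Origin: centre of its underside.
Mind the look-alikes: they are no part of the job. What is shaped like the pot_tall but black or orange is not meant. Leave any yellow look-alike of the pot_small alone.

How it is judged:
By the outcome, as a careful person would: the job done as asked, in the order asked, and still so for the second after the job is handed in, with the robot touching nothing.
It also fails if it takes over 109 s, if anything falls off the work surface, if the arm or the gripper's body presses on something with over 40 N, if the wrist force passes 120 N, or if a joint passes its speed limit or range.

### The arm

A 6-joint arm with a two-finger parallel gripper is mounted at the origin on a cart in front of the work surface, level with it; the furniture and walls round the work are solid. World frame = base frame: x ahead of the robot, y to its left, z up, the work surface at z = 0. Lengths are in m, angles in rad, forces in N, time in s.
With the tool pointing down it reaches from about 0.325 to 0.925 m from the base axis. Payload 3.1 kg.
Tool frame: the origin (TCP) lies on the mounting face of the last link; the fingertips stand ahead of it and the grasp point (between the pads) lies 155 mm ahead of it (robot.finger_overhang is the z of the fingertips in the tool frame, in m); z points along the fingers, y is the line along which they close (so a half turn about z gives the same grasp; the last joint's range is limited). The gripper opens to 85 mm and grips with 20 to 120 N. Pads are 22 mm wide; open, the fingers measure 114 mm over their backs; the gripper's body (76 mm by 85 mm) begins 54 mm behind the grasp point. The pads swing forward as they close: fully open they stand 13 mm farther back than shut.
Start: joints at [-1.269, 0.217, 1.613, -0, 1.311, -0.112], TCP at [0.251, -0.572, 0.405] pointing down, gripper open.
Joint ranges: [-2.75, 2.75], [-0.78, 2.1], [0.31, 2.55], [-1.13, 4.27], [0.13, 2.63], [-2.58, 2.58]. Speed limits (rad/s): [2.79, 2.79, 3.14, 3.14, 3.14, 3.14].

### API

Orientations are given as a unit quaternion [x, y, z, w].
In Python, from plant import status, eyes, robot gives the robot as it stands.
- The arm moves only by the shell command python3 -m crank 'ROWS' [OPENING] [FORCE]. ROWS is JSON, a list of rows, each an object with "linear": the shift along the tool's x, y, z in cm, a list of three; "angular": the turn, a rotation vector about the tool's x, y, z in degrees, a list of three. In form: [{"linear": [x, y, z], "angular": [wx, wy, wz]}, ...]. A call has 1 to 8 rows; each row is the pose to reach, as a shift and turn from the pose commanded when the call began, along the tool's axes at that moment; what a row does not reach only later rows make up. A row lasts 1/12 s, in which the tool goes at most 41.7 mm and 7.16 degrees, less where a joint would pass 70% of its speed; a pose out of reach is approached as far as the arm can. A call with a gripper value outside its range is refused whole. OPENING is the closure, from 0 (fully open) to 1 (shut), set as the call begins (- or left out, the last holds). The fingers move at their own pace and stop on an object; FORCE is the grip in N (left out, the last holds). Time passes only in rows, so rows that repeat a pose let the fingers close. It gives the time, the measured TCP pose, the force, the opening and the grip force at its end, in the units of the state.
- status.read_state(): the state, without advancing time (a new reading comes with each control period).
- eyes.get_image(name): name is "side" or "top" or "wrist"; returns the picture (384x512x3 uint8, red, green, blue); there is no depth.
- eyes.camera_info(name): a dict with "vfov" (degrees; the focal length in pixels is half the picture's height over the tangent of half this angle, whatever the lens; pixels are square), "cx", "cy" (the principal point, pixels), "world_from_camera" (4x4, takes a point from camera to world coordinates). Camera axes: x right, y up, looking along -z (the intrinsics and any distortion apply to the point x, -y, -z); pixel columns grow to the right and rows downward; lengths in m; the calibration is good to about 2 mm. A picture is of the moment at which its call begins: read the wrist's pose just before it. camera_info takes no time and is no camera call; for the wrist camera it gives the pose at the moment of the call.
- robot.sign_off(): hands the job in; it is judged then, once.
Trained networks look in the newest picture that a camera, given by its name, has taken for a name from the list of things; names that differ only in an ending like _2 or _b are one class to them, and where a whole thing is asked for, a point or a joint stands for the part that bears it (a point fixed in the world has none). Each returns a list of dicts, best first, with "conf" (0 to 1); they miss things now and then, are a little off and sometimes report something else, mostly with a low value. They report only what shows in the picture. A call takes as long as a camera call. They do not tell look-alikes from the thing itself.
- eyes.search_frame(camera, query): "at" ([x, y, z] in m, in world coordinates, good to about 4 mm: the middle of the surface that is visible of it).
- eyes.masks_of(camera, query): "pixels" (384x512 bool, what is visible of it).
- eyes.pinpoint(camera, query): "at" ([x, y, z] in m, in world coordinates, good to about 4 mm: a listed point, or the origin of a listed thing).
The state is a dict: "time": time; "q": joint angles; "joint_vel": joint speeds; "effort": joint torques, N m; "eef_pos": TCP position; "orientation": TCP orientation; "wrist_force": force on the tool from outside, world axes, zero at the start; "ft_torque": the same for the moment, N m; "gripper_width": finger opening in m; "grasp_force": force on a finger pad.
Only numpy, scipy, OpenCV 4.12 (cv2) and the standard library are available. Lean on these libraries where they do the work, as an engineer would, in place of code of your own. Each camera call takes 0.05 s, during which the arm holds its last target. There are 200 camera calls.

## Working session

There is one attempt and no reset: what is moved stays moved. The work goes in short steps, Python scripts to look and compute and a shell command to move; the robot and the scene stay as the last step left them, time stands still between calls to the robot, and variables do not carry over. Pictures are saved under pics/ and viewed, at most 16 in all, crops included, and the job is handed in when it is done.

```bash
ls; mkdir -p pics; python3 - <<'E'
from plant import status, eyes, robot
import cv2
s=status.read_state();print({k:s[k] for k in('time','eef_pos','orientation','gripper_width')},robot.finger_overhang)
for c in('top','side'):
    im=eyes.get_image(c);cv2.imwrite(f'pics/{c}0.png',cv2.resize(im[...,::-1],(800,600),interpolation=cv2.INTER_CUBIC))
    print(c,eyes.camera_info(c))
    for q in('carrier','rest','bar','pot_tall','pot_squat','pot_small','dish','tape','mat_dish','mat_tape'):
        print(q,[([round(float(v),3) for v in d['at']],round(float(d['conf']),2)) for d in eyes.pinpoint(c,q)][:6])
print(status.read_state()['time'])
E
```

```text
pics
{'time': 0.0, 'eef_pos': array([ 0.25121639, -0.57185586,  0.40335579]), 'orientation': array([ 9.78672579e-01,  2.05422876e-01, -8.96474796e-05, -1.19071496e-03]), 'gripper_width': 0.085315360895737} 0.1734
top {'vfov': 57.53053925001012, 'cx': 257.74142713760864, 'cy': 191.6319462654827, 'world_from_camera': array([[ 0.12260572,  0.96610431, -0.22717902,  0.42427683],
       [-0.99244272,  0.12050874, -0.02313217,  0.18978033],
       [ 0.00502896,  0.2282983 ,  0.97357824,  1.01272261],
       [ 0.        ,  0.        ,  0.        ,  1.        ]])}
carrier [([0.572, 0.302, -0.003], 0.55)]
rest [([0.618, 0.296, 0.031], 0.67)]
bar [([0.538, 0.312, 0.071], 0.95), ([0.657, 0.052, -0.001], 0.65)]
pot_tall [([0.583, 0.504, -0.002], 0.5), ([0.512, 0.52, -0.001], 0.47), ([0.551, 0.372, 0.006], 0.4)]
pot_squat [([0.526, 0.246, 0.007], 0.62)]
pot_small [([0.643, 0.495, -0.002], 0.68), ([0.535, 0.316, 0.003], 0.59), ([0.778, -0.025, 0.002], 0.54), ([0.551, 0.068, 0.004], 0.38)]
dish [([0.657, 0.054, -0.001], 0.78)]
tape [([0.679, -0.107, 0.001], 0.73)]
mat_dish [([0.553, 0.064, 0.004], 
[... 217 characters left out ...]
     [-0.48921229, -0.59181614,  0.64064421,  0.98306718],
       [ 0.00550226,  0.73243608,  0.68081356,  0.86466161],
       [ 0.        ,  0.        ,  0.        ,  1.        ]])}
carrier [([0.57, 0.304, 0.002], 0.9)]
rest [([0.615, 0.293, 0.025], 0.9)]
bar [([0.54, 0.312, 0.07], 0.86)]
pot_tall [([0.549, 0.375, 0.002], 0.64), ([0.515, 0.522, -0.002], 0.57), ([0.584, 0.505, -0.0], 0.54)]
pot_squat [([0.525, 0.246, 0.007], 0.8)]
pot_small [([0.536, 0.313, 0.01], 0.74), ([0.782, -0.024, 0.0], 0.63), ([0.647, 0.493, -0.002], 0.58)]
dish [([0.659, 0.054, 0.001], 0.85)]
tape [([0.675, -0.105, -0.005], 0.84)]
mat_dish [([0.548, 0.062, 0.003], 0.69)]
mat_tape [([0.581, -0.089, 0.003], 0.64)]
1.1
```

View pics/top0.png

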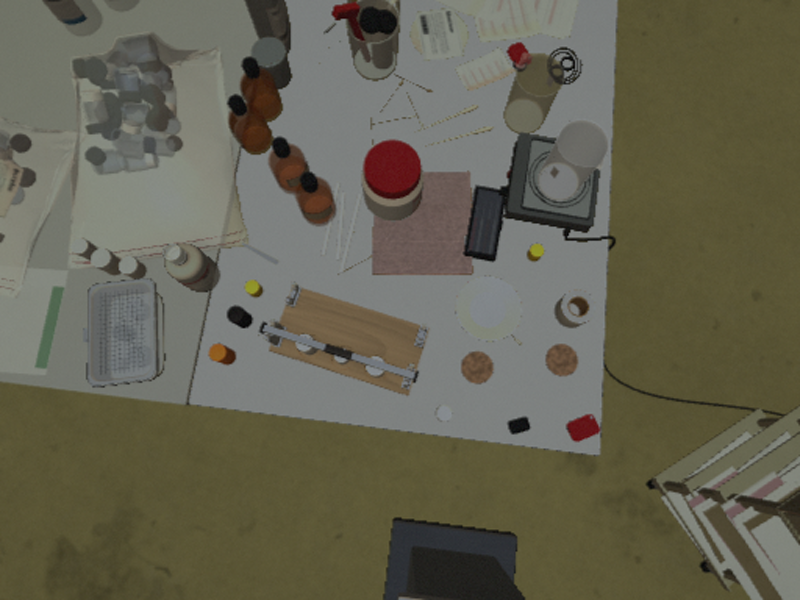

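View pics/side0.png

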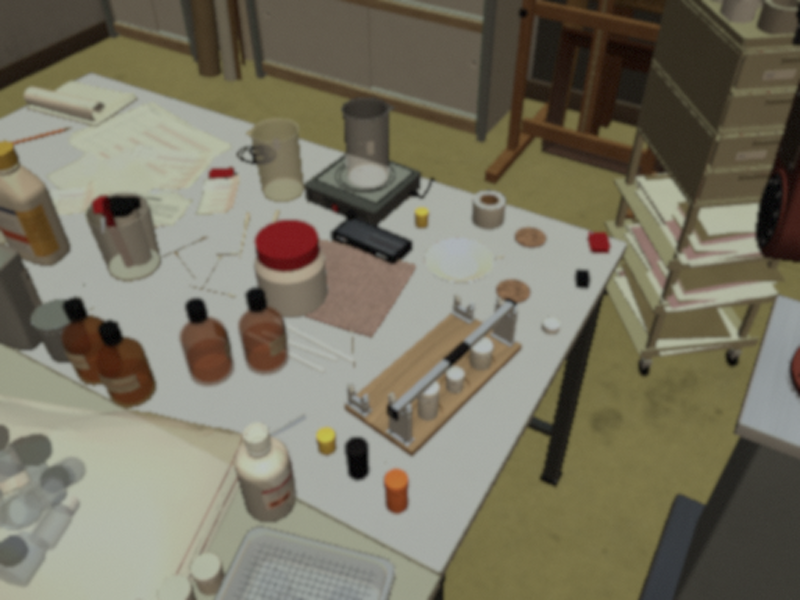

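```bash
cat > h.py <<'E'
import numpy as np, cv2
from scipy.spatial.transform import Rotation as R
from plant import status, eyes, robot
CF=dict(carrier=(0,0,0),rest=(45,0,30),bar=(-35,0,71),pot_tall=(-35,65,6),pot_small=(-35,0,6),pot_squat=(-35,-65,6))
def go(p, ydeg, grasp=True):
    "print shift(cm)/turn(deg) in tool axes to bring grasp point to p, tool down with tool y at world angle ydeg"
    s=status.read_state(); q=R.from_quat(s['orientation'])
    best=None
    for a in (ydeg,ydeg+180):
        c=np.radians(a); y=np.array([np.cos(c),np.sin(c),0]); z=np.array([0,0,-1.]); x=np.cross(y,z)
        T=R.from_matrix(np.c_[x,y,z]); rv=np.degrees((q.inv()*T).as_rotvec())
        if best is None or np.linalg.norm(rv)<np.linalg.norm(best[0]): best=(rv,T)
    rv,T=best
    t=np.array(p,float)+ (np.array([0,0,.155]) if grasp else 0)
    d=q.inv().apply(t-s['eef_pos'])*100
    print('linear',d.round(2),'angular',rv.round(2),'| t',round(s['time'],2),'q',s['q'].round(2),'w',round(s['gripper_width'],4),'gf',s['grasp_force'],'F',s['wrist_force'].round(1))
def pin(c,q,near=None,tol=.04):
    r=[np.array(d['at']) for d in eyes.pinpoint(c,q)]
    if near is not None: r=[x for x in r if np.linalg.norm((x-near)[:2])<tol]
    return r
def fit2(A,B):
    A=np.array(A)[:,:2];B=np.array(B)[:,:2]; a=A-A.mean(0);b=B-B.mean(0)
    th=np.arctan2((a[:,0]*b[:,1]-a[:,1]*b[:,0]).sum(),(a*b).sum())
    M=np.array([[np.cos(th),-np.sin(th)],[np.sin(th),np.cos(th)]]); t=B.mean(0)-M@A.mean(0)
    return np.degrees(th),t,(A@M.T+t-B)*1000
def proj(info,P):
    W=np.linalg.inv(info['world_from_camera']);c=W[:3,:3]@np.array(P)+W[:3,3];f=192/np.tan(np.radians(info['vfov']/2))
    return np.array([info['cx']+f*c[0]/-c[2],info['cy']-f*c[1]/-c[2]])
E
python3 - <<'E'
from h import *
P={'carrier':[(.572,.302),(.570,.304)],'rest':[(.618,.296),(.615,.293)],'bar':[(.538,.312),(.54,.312)],'pot_tall':[(.551,.372),(.549,.375)],'pot_squat':[(.526,.246),(.525,.246)],'pot_small':[(.535,.316),(.536,.313)]}
A=[];B=[]
for k in P:
    for b in P[k]: A.append(np.array(CF[k])/1000);B.append(b)
th,t,r=fit2(A,B);print(th,t,r.round(1))
i=eyes.camera_info('wrist');s=status.read_state();q=R.from_quat(s['orientation'])
W=i['world_from_camera'];print(i['vfov'],q.inv().apply(W[:3,3]-s['eef_pos']),q.inv().as_matrix()@W[:3,:3])
go((.50,.32,.26),th)
E
```

```text
-11.457455846682228 [0.57176781 0.30410486] [[-0.2  2.1]
 [ 1.8  0.1]
 [-2.1 -0.8]
 [ 0.9  2.2]
 [-0.5 -0.9]
 [-2.5 -0.9]
 [-0.6  2.8]
 [ 1.4 -0.2]
 [-1.4  1.4]
 [-0.4  1.4]
 [ 2.5 -4.9]
 [ 1.5 -1.9]]
67.17269497087781 [0.07895814 0.00046041 0.03011044] [[ 2.34672214e-04  9.51700127e-01  3.07029011e-01]
 [ 9.99999872e-01 -8.55873115e-05 -4.99036647e-04]
 [-4.48655453e-04  3.07029089e-01 -9.51700025e-01]]
linear [ 58.64 -71.7   -1.03] angular [  0.    -0.   -54.83] | t 1.1 q [-1.27  0.22  1.61  0.    1.31 -0.11] w 0.0852 gf 0.0 F [-0.2 -0.   0.8]
```

```bash
python3 -m crank '[{"linear":[58.6,-71.7,-1],"angular":[0,0,-55]},{"linear":[58.6,-71.7,-1],"angular":[0,0,-55]},{"linear":[58.6,-71.7,-1],"angular":[0,0,-55]},{"linear":[58.6,-71.7,-1],"angular":[0,0,-55]},{"linear":[58.6,-71.7,-1],"angular":[0,0,-55]},{"linear":[58.6,-71.7,-1],"angular":[0,0,-55]},{"linear":[58.6,-71.7,-1],"angular":[0,0,-55]},{"linear":[58.6,-71.7,-1],"angular":[0,0,-55]}]' 0; python3 -c "
from h import *
go((.50,.32,.26),-11.46)"
```

```text
time: 1.77
eef_pos: [0.3406, -0.2493, 0.4085]
orientation: [0.772, 0.636, 0.0, 0.0]
wrist_force: [2.0, 0.3, 0.6]
gripper_width: 0.0855
grasp_force: 0.0
linear [58.92  4.76 -0.66] angular [0.05 0.02 0.44] | t 1.77 q [-0.8  -0.24  2.06  0.    1.32 -0.61] w 0.0855 gf 0.0 F [2.  0.3 0.6]
```

```bash
python3 -m crank '[{"linear":[57,4.6,-0.5],"angular":[0,0,0]},{"linear":[57,4.6,-0.5],"angular":[0,0,0]},{"linear":[57,4.6,-0.5],"angular":[0,0,0]},{"linear":[57,4.6,-0.5],"angular":[0,0,0]},{"linear":[57,4.6,-0.5],"angular":[0,0,0]},{"linear":[57,4.6,-0.5],"angular":[0,0,0]},{"linear":[57,4.6,-0.5],"angular":[0,0,0]},{"linear":[57,4.6,-0.5],"angular":[0,0,0]}]'; python3 -c "
from h import *
go((.53,.30,.26),-11.46)"
```

```text
time: 2.43
eef_pos: [0.432, 0.0716, 0.4118]
orientation: [0.773, 0.634, 0.001, 0.001]
wrist_force: [0.5, -0.1, 0.5]
gripper_width: 0.0853
grasp_force: 0.0
linear [24.31  5.15 -0.31] angular [ 0.1  -0.01  0.19] | t 2.43 q [ 0.   -0.21  2.03 -0.    1.32  0.2 ] w 0.0853 gf 0.0 F [ 0.5 -0.1  0.5]
```

```bash
python3 -m crank '[{"linear":[24.3,5.1,-0.3],"angular":[0,0,0]},{"linear":[24.3,5.1,-0.3],"angular":[0,0,0]},{"linear":[24.3,5.1,-0.3],"angular":[0,0,0]},{"linear":[24.3,5.1,-0.3],"angular":[0,0,0]},{"linear":[24.3,5.1,-0.3],"angular":[0,0,0]},{"linear":[24.3,5.1,-0.3],"angular":[0,0,0]},{"linear":[24.3,5.1,-0.3],"angular":[0,0,0]},{"linear":[24.3,5.1,-0.3],"angular":[0,0,0]}]'; python3 - <<'E'
from h import *
im=eyes.get_image('wrist');i=eyes.camera_info('wrist')
A=[];B=[]
for k in CF:
    for b in pin('wrist',k)[:2]:
        print(k,b.round(3))
        A.append(np.array(CF[k])/1000);B.append(b)
ok=[j for j in range(len(B)) if np.linalg.norm(B[j][:2]-np.array([.572,.304]))<.12]
A=[A[j] for j in ok];B=[B[j] for j in ok]
th,t,r=fit2(A,B);print(th,t,r.round(1))
c,s=np.cos(np.radians(-11.46)),np.sin(np.radians(-11.46))
def w(p): p=np.array(p)/1000;return np.array([.5718+c*p[0]-s*p[1],.3041+s*p[0]+c*p[1],p[2]])
o=cv2.resize(im[...,::-1],(800,600),interpolation=cv2.INTER_CUBIC)
for p in [(-35,0,85),(-35,125,92),(-35,-125,92),(45,125,51),(45,-125,51),(-65,-135,12),(65,135,12),(65,-135,12),(-65,135,12),(-35,65,68),(-35,-65,48)]:
    u=proj(i,w(p))*800/512;cv2.drawMarker(o,tuple(int(v) for v in u),(0,0,255),0,12,1)
cv2.imwrite('pics/w1.png',o);go((.5375,.311,.085),th)
E
```

```text
time: 3.1
eef_pos: [0.5299, 0.2995, 0.4134]
orientation: [0.772, 0.635, -0.001, -0.0]
wrist_force: [0.2, -0.0, 0.2]
gripper_width: 0.0853
grasp_force: 0.0
carrier [0.571 0.305 0.   ]
rest [0.618 0.295 0.029]
bar [0.539 0.312 0.071]
pot_tall [0.55  0.371 0.014]
pot_small [0.539 0.314 0.007]
pot_squat [0.522 0.245 0.004]
-11.843178473018572 [0.57194629 0.3036338 ] [[ 0.5 -1. ]
 [-1.5 -0.3]
 [-1.4 -1.3]
 [ 1.2  3.8]
 [-1.  -3.7]
 [ 2.2  2.4]]
linear [ 1.57  0.5  17.47] angular [ 0.03 -0.01  0.47] | t 3.45 q [ 0.4   0.17  1.65 -0.    1.32  0.59] w 0.085 gf 0.0 F [-0.2  0.2 -0.1]
```

View pics/w1.png

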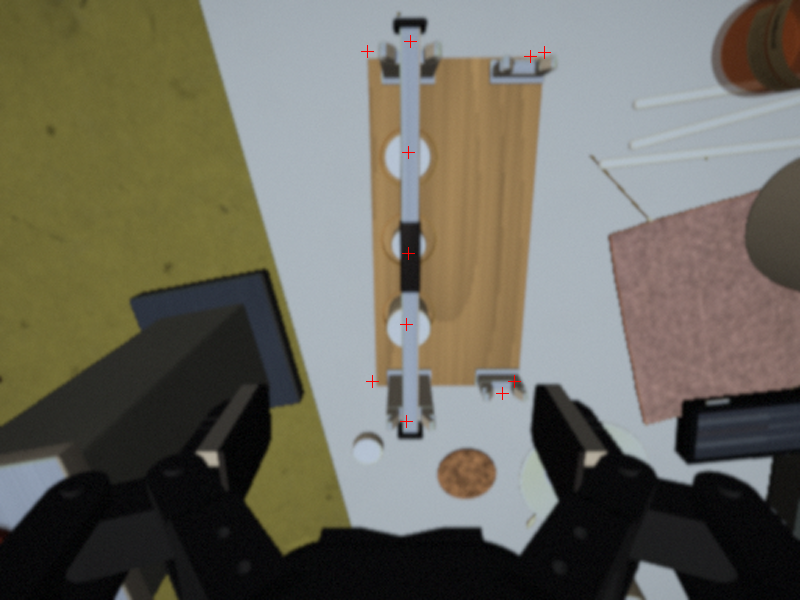

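The top and side pictures show the pots in the pockets: tall at (305,343), small at (340,355), squat at (375,366). The look-alikes are orange (222,353), black (239,317) and yellow (253,288) and (536,251); a white cap sits at (444,413). In the wrist view the bar sleeve is at (410,257), parallel to the tool's x, and my projected points agree to about 3 px. The white pots in the pockets are the ones I want.

```bash
python3 -m crank '[{"linear":[1.6,0.65,4],"angular":[0,0,0]},{"linear":[1.6,0.65,8],"angular":[0,0,0]},{"linear":[1.6,0.65,12],"angular":[0,0,0]},{"linear":[1.6,0.65,15],"angular":[0,0,0]},{"linear":[1.6,0.65,17],"angular":[0,0,0]},{"linear":[1.6,0.65,18],"angular":[0,0,0]},{"linear":[1.6,0.65,18],"angular":[0,0,0]},{"linear":[1.6,0.65,18],"angular":[0,0,0]}]'; python3 - <<'E'
from h import *
go((.539,.311,.08),-11.46)
im=eyes.get_image('wrist');cv2.imwrite('pics/w2.png',im[...,::-1])
E
```

```text
time: 4.12
eef_pos: [0.5395, 0.3119, 0.235]
orientation: [0.773, 0.634, 0.0, 0.0]
wrist_force: [0.5, -0.2, 1.0]
gripper_width: 0.0852
grasp_force: 0.0
linear [-0.1  -0.03 -0.  ] angular [ 0.04 -0.03  0.13] | t 4.12 q [0.41 0.4  1.72 0.   1.01 0.61] w 0.0852 gf 0.0 F [ 0.5 -0.2  1. ]
```

View pics/w2.png

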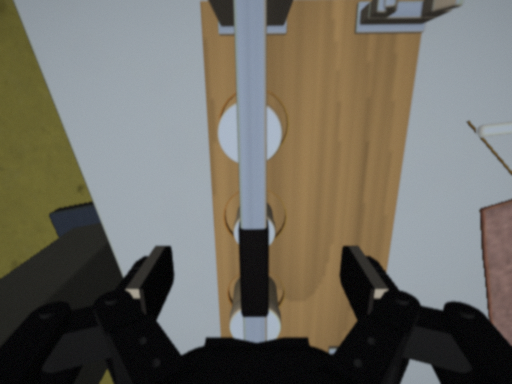

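The sleeve is at about (255,270), centred between the pads at columns 172 and 342.

```bash
python3 -m crank '[{"linear":[0,0,0],"angular":[0,0,0]},{"linear":[0,0,0],"angular":[0,0,0]},{"linear":[0,0,0],"angular":[0,0,0]},{"linear":[0,0,0],"angular":[0,0,0]},{"linear":[0,0,0],"angular":[0,0,0]},{"linear":[0,0,0],"angular":[0,0,0]},{"linear":[0,0,0],"angular":[0,0,0]},{"linear":[0,0,0],"angular":[0,0,0]}]' 1 50; python3 -m crank '[{"linear":[0,0,-1],"angular":[0,0,0]},{"linear":[0,0,-2],"angular":[0,0,0]},{"linear":[0,0,-3],"angular":[0,0,0]},{"linear":[0,0,-4],"angular":[0,0,0]},{"linear":[0,0,-4.5],"angular":[0,0,0]},{"linear":[0,0,-4.5],"angular":[0,0,0]}]'; python3 - <<'E'
from h import *
go((.539,.311,.08),-11.46)
im=eyes.get_image('wrist');cv2.imwrite('pics/w3.png',im[...,::-1])
for c in('side','top'):
    im=eyes.get_image(c);print([d['at'] for d in eyes.pinpoint(c,'bar')])
E
```

```text
time: 4.83
eef_pos: [0.5393, 0.3123, 0.2346]
orientation: [0.773, 0.634, 0.0, 0.0]
wrist_force: [0.2, -0.1, 3.0]
gripper_width: 0.0132
grasp_force: 49.4
time: 5.33
eef_pos: [0.54, 0.3125, 0.2819]
orientation: [0.773, 0.634, 0.002, 0.001]
wrist_force: [0.6, -0.7, -1.1]
gripper_width: 0.013
grasp_force: 49.0
linear [-0.18 -0.09  4.69] angular [ 0.21 -0.15  0.17] | t 5.33 q [ 0.41  0.34  1.71 -0.    1.09  0.61] w 0.013 gf 48.957197070121765 F [ 0.6 -0.7 -1.1]
[[0.5437, 0.3132, 0.1175]]
[[0.5407, 0.3133, 0.1155]]
```

View pics/w3.png

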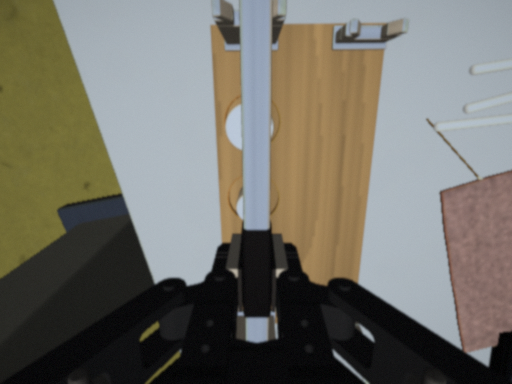

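```bash
python3 -m crank '[{"linear":[0,2,0],"angular":[0,0,0]},{"linear":[0,4.5,0],"angular":[0,0,0]},{"linear":[0,6.5,0],"angular":[0,0,0]},{"linear":[0,8,0],"angular":[0,0,0]},{"linear":[0,8,0],"angular":[0,0,0]},{"linear":[0,8,0],"angular":[0,0,0]},{"linear":[0,8,2],"angular":[0,0,0]},{"linear":[0,8,2],"angular":[0,0,0]}]'; python3 - <<'E'
from h import *
go((.6175,.2955,.105),-11.46)
for c in('side','top','wrist'):
    im=eyes.get_image(c);print(c,*[(q,[np.round(d['at'],3) for d in eyes.pinpoint(c,q)]) for q in ('bar','rest')])
    if c=='wrist':o=im
    if c=='side':a=cv2.resize(im[150:300,200:360],None,fx=2.5,fy=2.5,interpolation=cv2.INTER_CUBIC)
cv2.imwrite('pics/w4.png',np.hstack([o[:375],a[:375,:285]])[...,::-1])
E
```

```text
time: 6.25
eef_pos: [0.6151, 0.2962, 0.2553]
orientation: [0.773, 0.634, -0.004, -0.001]
wrist_force: [-0.3, -0.4, -2.6]
gripper_width: 0.0133
grasp_force: 49.0
linear [-0.02  0.24 -0.47] angular [-0.38  0.21  0.19] | t 6.25 q [0.35 0.49 1.56 0.   1.1  0.54] w 0.0133 gf 49.002336859703064 F [-0.3 -0.4 -2.6]
side ('bar', [array([0.616, 0.296, 0.09 ]), array([0.539, 0.307, 0.008])]) ('rest', [array([0.614, 0.294, 0.03 ])])
top ('bar', [array([0.614, 0.299, 0.093])]) ('rest', [])
wrist ('bar', [array([0.621, 0.298, 0.096])]) ('rest', [array([0.613, 0.298, 0.029])])
```

View pics/w4.png

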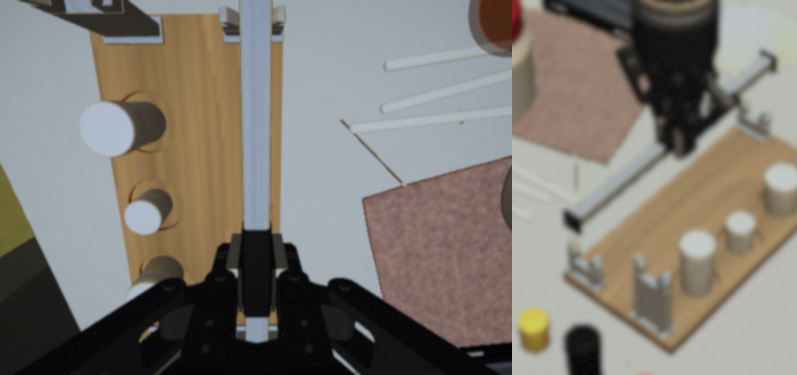

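```bash
python3 - <<'E'
from h import *
im=eyes.get_image('wrist');i=eyes.camera_info('wrist')
s=status.read_state();print(s['eef_pos'],i['cx'],i['cy'])
a=cv2.resize(im[0:60,200:320],None,fx=6,fy=6,interpolation=cv2.INTER_CUBIC)
# tool-frame projection of bracket slot if directly below the bar plane (tool y=0) and +-8.5mm, z=51mm and 30mm
q=R.from_quat(s['orientation'])
for z in(.051,.030,.012):
  for y in(-.0235,-.0085,0,.0085,.0235):
    p=s['eef_pos']+q.apply([.125,y,0]);p[2]=z;u=proj(i,p)
    print(z,y,u.round(1))
    v=((u-[200,0])*6).astype(int);cv2.drawMarker(a,tuple(int(x) for x in v),(255,0,0) if z==.051 else (0,255,0),0,10,1)
cv2.imwrite('pics/w5.png',a[...,::-1])
E
```

```text
[0.61773927 0.29661195 0.25999581] 256.4767014875873 191.94474001617385
0.051 -0.0235 [211.6   8.2]
0.051 -0.0085 [239.5   8.2]
0.051 0 [255.2   8.2]
0.051 0.0085 [271.    8.2]
0.051 0.0235 [298.8   8.2]
0.03 -0.0235 [216.7  18.4]
0.03 -0.0085 [241.3  18.4]
0.03 0 [255.3  18.5]
0.03 0.0085 [269.3  18.5]
0.03 0.0235 [293.9  18.5]
0.012 -0.0235 [220.2  25.6]
0.012 -0.0085 [242.6  25.6]
0.012 0 [255.4  25.6]
0.012 0.0085 [268.1  25.6]
0.012 0.0235 [290.5  25.6]
```

View pics/w5.png

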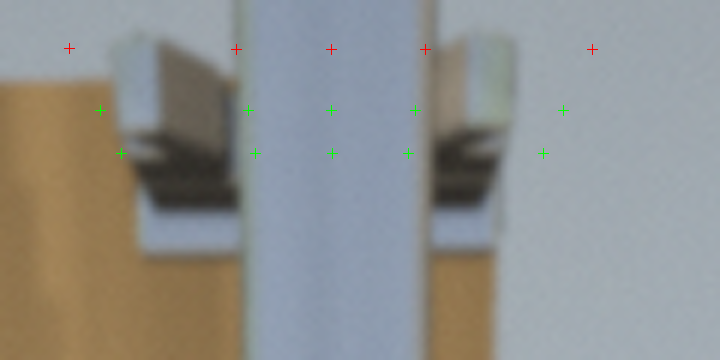

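Bracket arm tops are at columns 115 and 513 of the crop (centre 314), and the tool plane is at 332. So the slot is about 1.3 mm to −y of the tool.

```bash
python3 -m crank '[{"linear":[0,-0.13,1],"angular":[0,0,0]},{"linear":[0,-0.13,2.5],"angular":[0,0,0]},{"linear":[0,-0.13,4],"angular":[0,0,0]},{"linear":[0,-0.13,4.8],"angular":[0,0,0]},{"linear":[0,-0.13,4.8],"angular":[0,0,0]},{"linear":[0,-0.13,4.8],"angular":[0,0,0]}]';  python3 -m crank '[{"linear":[0,0,0.3],"angular":[0,0,0]},{"linear":[0,0,0.6],"angular":[0,0,0]},{"linear":[0,0,0.9],"angular":[0,0,0]},{"linear":[0,0,1.2],"angular":[0,0,0]},{"linear":[0,0,1.5],"angular":[0,0,0]},{"linear":[0,0,1.7],"angular":[0,0,0]},{"linear":[0,0,1.7],"angular":[0,0,0]}]'; python3 - <<'E'
from h import *
go((.6175,.2955,.0386),-11.46)
a=eyes.get_image('side')[150:300,200:360];b=eyes.get_image('wrist')[:300]
cv2.imwrite('pics/w6.png',np.hstack([cv2.resize(a,(320,300),interpolation=cv2.INTER_CUBIC),b[:,:470]])[...,::-1])
E
```

```text
time: 7.25
eef_pos: [0.6156, 0.2964, 0.2091]
orientation: [0.773, 0.634, -0.002, -0.001]
wrist_force: [-1.0, -0.6, -1.2]
gripper_width: 0.013
grasp_force: 49.0
time: 7.83
eef_pos: [0.6163, 0.2967, 0.194]
orientation: [0.773, 0.634, -0.0, -0.0]
wrist_force: [0.0, 0.4, -1.8]
gripper_width: 0.013
grasp_force: 49.1
linear [-0.1   0.14  0.04] angular [-0.01  0.    0.17] | t 7.83 q [0.35 0.57 1.57 0.   1.   0.54] w 0.013 gf 49.09474968910217 F [ 0.   0.4 -1.8]
```

View pics/w6.png

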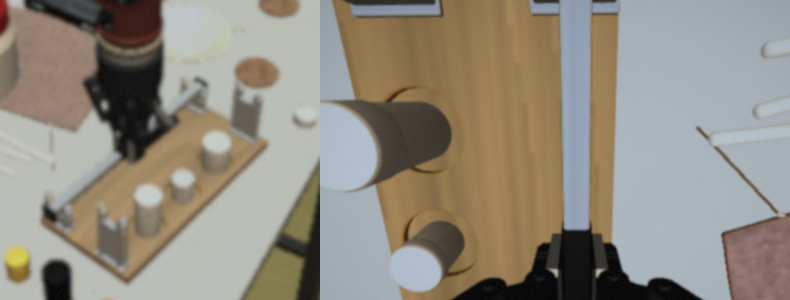

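The bar is in both low brackets at the right height, so I'll release it and rise.

```bash
python3 -m crank '[{"linear":[0,0,0],"angular":[0,0,0]},{"linear":[0,0,0],"angular":[0,0,0]},{"linear":[0,0,0],"angular":[0,0,0]},{"linear":[0,0,0],"angular":[0,0,0]},{"linear":[0,0,0],"angular":[0,0,0]}]' 0.5;  python3 -m crank '[{"linear":[0,0,-1.5],"angular":[0,0,0]},{"linear":[0,0,-4],"angular":[0,0,0]},{"linear":[0,0,-8],"angular":[0,0,0]},{"linear":[-6,-4,-12],"angular":[0,0,0]},{"linear":[-6,-8,-16],"angular":[0,0,0]},{"linear":[-6,-8,-16],"angular":[0,0,0]},{"linear":[-6,-8,-16],"angular":[0,0,0]},{"linear":[-6,-8,-16],"angular":[0,0,0]}]'; python3 - <<'E'
from h import *
import json
L={}
for c in('wrist','side','top'):
    im=eyes.get_image(c)
    if c=='wrist': cv2.imwrite('pics/w7.png',im[...,::-1])
    for q in('bar','carrier','rest','pot_tall','pot_squat','pot_small','mat_dish','mat_tape'):
        r=pin(c,q)[:3];L.setdefault(q,[]).extend(r);print(c,q,[x.round(3).tolist() for x in r])
go((.53,.247,.08),-11.46)
E
```

```text
time: 8.35
eef_pos: [0.6164, 0.2968, 0.1945]
orientation: [0.773, 0.634, 0.0, 0.0]
wrist_force: [0.3, 0.7, -0.5]
gripper_width: 0.0426
grasp_force: 0.0
time: 9.02
eef_pos: [0.5256, 0.2537, 0.3586]
orientation: [0.773, 0.634, 0.003, 0.001]
wrist_force: [0.5, 1.4, 0.4]
gripper_width: 0.0424
grasp_force: 0.0
wrist bar [[0.616, 0.295, 0.027]]
wrist carrier [[0.572, 0.303, -0.0]]
wrist rest [[0.614, 0.298, 0.028]]
wrist pot_tall [[0.549, 0.371, 0.01]]
wrist pot_squat [[0.518, 0.243, 0.005]]
wrist pot_small [[0.538, 0.316, 0.007], [0.779, -0.028, -0.001]]
wrist mat_dish [[0.552, 0.064, 0.002], [0.616, 0.296, 0.028]]
wrist mat_tape []
side bar [[0.619, 0.294, 0.03]]
side carrier [[0.57, 0.301, 0.004]]
side rest [[0.615, 0.295, 0.032], [0.657, 0.053, -0.001]]
side pot_tall [[0.548, 0.372, 0.004], [0.514, 0.523, -0.005], [0.583, 0.503, -0.002]]
side pot_squat [[0.525, 0.25, 0.007]]
side pot_small [[0.646, 0.494, -0.001], [0.538, 0.309, 0.007], [0.781, -0.025, 0.002]]
side mat_dish [[0.547, 0.063, 0.002]]
side mat_tape [[0.582, -0.092, 0.003]]
top bar []
top carrier []
top rest []
top pot_tall [[0.515, 0.522, -0.002], [0.584, 0.502, 0.002]]
top pot_squat [[0.527, 0.252, 0.007]]
top pot_small [[0.778, -0.027, -0.0], [0.644, 0.492, -0.001]]
top mat_dish [[0.553, 0.068, -0.0]]
top mat_tape [[0.584, -0.091, -0.003]]
linear [-0.57  0.51 11.93] angular [ 0.   -0.    0.17] | t 10.37 q [0.33 0.18 1.76 0.   1.21 0.53] w 0.0426 gf 0.0 F [-0.5 -0.1  0.1]
```

View pics/w7.png

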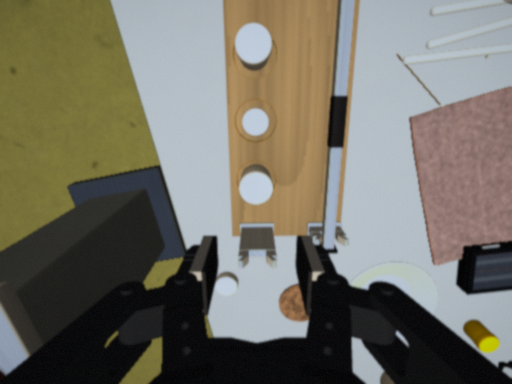

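The bar lies parked along columns 330–350. Pot tops show at (253,44) tall, (256,121) small and (256,185) squat, and mat_dish at (293,302). Next I'll measure the pot and mat centres by my own back-projection.

```bash
cat >> h.py <<'E'
def back(i,u,z):
    W=i['world_from_camera'];f=192/np.tan(np.radians(i['vfov']/2))
    d=W[:3,:3]@np.array([(u[0]-i['cx'])/f,-(u[1]-i['cy'])/f,-1]);o=W[:3,3]
    return o+d*(z-o[2])/d[2]
def blob(im,i,P,kind,win=30):
    "centroid of the white (lid) or brown (mat) blob nearest predicted world point P -> world point at P's height"
    u=proj(i,P);h=cv2.cvtColor(im,cv2.COLOR_RGB2HSV)
    m=((h[...,1]<45)&(h[...,2]>185)) if kind=='lid' else ((h[...,1]>70)&(h[...,0]<20)&(h[...,2]>60))
    n,l,st,c=cv2.connectedComponentsWithStats(m.astype(np.uint8))
    k=[j for j in range(1,n) if st[j,4]>60 and np.hypot(*(c[j]-u))<win]
    return [(back(i,c[j],P[2]).round(4).tolist(),st[j,2:5].tolist(),c[j].round(1).tolist()) for j in k]
E
python3 - <<'E'
from h import *
for c in('wrist','top','side'):
    im=eyes.get_image(c);i=eyes.camera_info(c)
    if c=='wrist':
        for n,P in(('tall',(.550,.3735,.068)),('small',(.537,.312,.039)),('squat',(.525,.247,.048))): print(n,blob(im,i,P,'lid'),im[tuple(proj(i,P).astype(int)[::-1])])
    for n,P in(('md',(.550,.065,.004)),('mt',(.583,-.092,.004))): print(c,n,blob(im,i,P,'mat'))
    for n in('mat_dish','mat_tape'):
        for d in eyes.masks_of(c,n)[:1]:
            y,x=np.nonzero(d['pixels']);print(c,n,'mask',back(i,(x.mean(),y.mean()),.004).round(4),len(x),np.ptp(x),np.ptp(y))
E
```

```text
tall [([0.549, 0.3742, 0.068], [36, 41, 1142], [254.4, 40.0])] [189 202 218]
small [([0.538, 0.3105, 0.039], [26, 27, 538], [256.4, 120.7])] [191 205 218]
squat [([0.5256, 0.2468, 0.048], [34, 31, 832], [256.7, 188.1])] [195 208 222]
wrist md [([0.5399, 0.0632, 0.004], [29, 37, 693], [294.1, 305.5])]
wrist mt []
wrist mat_dish mask [0.5386 0.0632 0.004 ] 640 28 34
top md [([0.55, 0.0629, 0.004], [20, 20, 307], [305.0, 234.7])]
top mt [([0.5829, -0.0913, 0.004], [20, 20, 308], [359.2, 230.0])]
top mat_dish mask [0.5505 0.0632 0.004 ] 327 20 19
top mat_tape mask [ 0.5832 -0.0898  0.004 ] 329 20 20
side md [([0.5479, 0.0661, 0.004], [20, 14, 199], [328.6, 186.2])]
side mt [([0.5779, -0.0994, 0.004], [15, 11, 80], [342.0, 150.0])]
side mat_dish mask [0.5468 0.0648 0.004 ] 226 20 15
```

```bash
python3 -m crank '[{"linear":[-0.65,0.1,4],"angular":[0,0,0]},{"linear":[-0.65,0.1,8],"angular":[0,0,0]},{"linear":[-0.65,0.1,10],"angular":[0,0,0]},{"linear":[-0.65,0.1,10],"angular":[0,0,0]},{"linear":[-0.65,0.1,10],"angular":[0,0,0]}]' 0.25; python3 - <<'E'
from h import *
go((.5256,.2468,.038),-11.46)
im=eyes.get_image('wrist');cv2.imwrite('pics/w8.png',im[...,::-1])
E
```

```text
time: 11.23
eef_pos: [0.5252, 0.2468, 0.2529]
orientation: [0.773, 0.634, -0.002, -0.001]
wrist_force: [0.4, -0.3, 0.6]
gripper_width: 0.0638
grasp_force: 0.0
linear [0.02 0.06 5.99] angular [-0.17  0.1   0.17] | t 11.23 q [0.32 0.3  1.82 0.   1.02 0.52] w 0.0638 gf 0.0 F [ 0.4 -0.3  0.6]
```

View pics/w8.png

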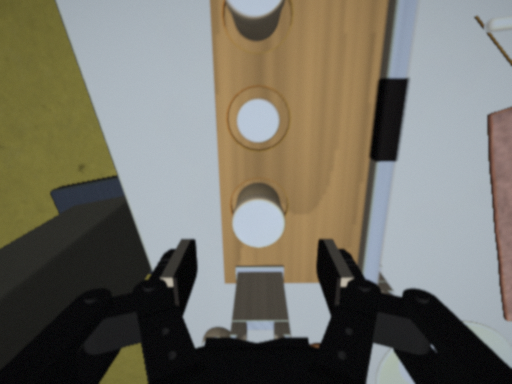

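The squat lid is at (258,222), midway between the pads.

```bash
python3 -m crank '[{"linear":[0,0.05,2],"angular":[0,0,0]},{"linear":[0,0.05,4],"angular":[0,0,0]},{"linear":[0,0.05,5.5],"angular":[0,0,0]},{"linear":[0,0.05,6],"angular":[0,0,0]},{"linear":[0,0.05,6],"angular":[0,0,0]},{"linear":[0,0.05,6],"angular":[0,0,0]}]'; python3 -m crank '[{"linear":[0,0,0],"angular":[0,0,0]},{"linear":[0,0,0],"angular":[0,0,0]},{"linear":[0,0,0],"angular":[0,0,0]},{"linear":[0,0,0],"angular":[0,0,0]},{"linear":[0,0,0],"angular":[0,0,0]},{"linear":[0,0,-2],"angular":[0,0,0]},{"linear":[0,0,-5],"angular":[0,0,0]},{"linear":[0,0,-7],"angular":[0,0,0]}]' 1 30; python3 - <<'E'
from h import *
go((.583,-.092,.155),-11.46)
E
```

```text
time: 11.78
eef_pos: [0.5275, 0.2473, 0.1963]
orientation: [0.773, 0.634, 0.002, 0.001]
wrist_force: [-0.3, -0.4, -0.2]
gripper_width: 0.0641
grasp_force: 0.0
time: 12.45
eef_pos: [0.5264, 0.247, 0.2657]
orientation: [0.773, 0.634, 0.0, 0.0]
wrist_force: [2.1, 0.6, 0.8]
gripper_width: 0.033
grasp_force: 30.2
linear [-32.13  12.18  -4.43] angular [ 0.04 -0.02  0.17] | t 12.45 q [ 0.32  0.28  1.82 -0.    1.04  0.51] w 0.033 gf 30.168860572473477 F [2.1 0.6 0.8]
```

```bash
python3 -m crank '[{"linear":[0,0,-3],"angular":[0,0,0]},{"linear":[0,0,-5],"angular":[0,0,0]},{"linear":[-4,1.5,-5],"angular":[0,0,0]},{"linear":[-8,3,-5],"angular":[0,0,0]},{"linear":[-12,4.5,-5],"angular":[0,0,0]},{"linear":[-16,6,-5],"angular":[0,0,0]},{"linear":[-20,7.5,-5],"angular":[0,0,0]},{"linear":[-24,9,-5],"angular":[0,0,0]}]'; python3 -m crank '[{"linear":[-4,1.5,0],"angular":[0,0,0]},{"linear":[-7,2.6,0],"angular":[0,0,0]},{"linear":[-8,3,1],"angular":[0,0,0]},{"linear":[-8,3,3],"angular":[0,0,0]},{"linear":[-8,3,3],"angular":[0,0,0]},{"linear":[-8,3,3],"angular":[0,0,0]}]'; python3 - <<'E'
from h import *
go((.583,-.092,.155),-11.46)
im=eyes.get_image('wrist');i=eyes.camera_info('wrist');print(proj(i,(.583,-.092,.004)))
print(blob(im,i,(.583,-.092,.004),'mat',60))
cv2.imwrite('pics/w9.png',im[...,::-1])
E
```

```text
time: 13.12
eef_pos: [0.5663, -0.0017, 0.3144]
orientation: [0.773, 0.634, 0.0, 0.0]
wrist_force: [0.8, -0.1, 0.2]
gripper_width: 0.0331
grasp_force: 30.2
time: 13.62
eef_pos: [0.5792, -0.0836, 0.2823]
orientation: [0.773, 0.634, -0.001, -0.002]
wrist_force: [1.2, 0.3, -0.2]
gripper_width: 0.033
grasp_force: 30.2
linear [-0.74  0.52 -2.77] angular [-0.27 -0.04  0.16] | t 13.62 q [-0.26  0.27  1.8   0.    1.08 -0.07] w 0.033 gf 30.173802214230818 F [ 1.2  0.3 -0.2]
[261.77574541 198.01786141]
[([0.5843, -0.0926, 0.004], [69, 77, 3150], [263.2, 198.3])]
```

View pics/w9.png

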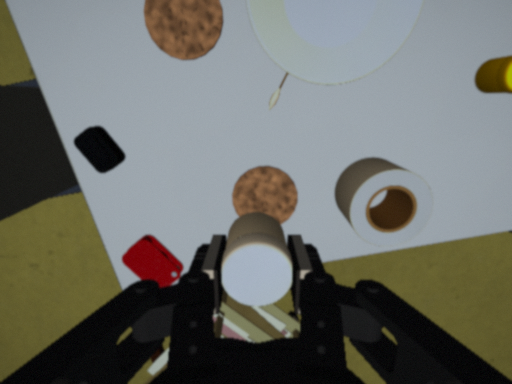

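```bash
python3 - <<'E'
from h import *
im=eyes.get_image('wrist');i=eyes.camera_info('wrist');s=status.read_state();q=R.from_quat(s['orientation'])
h=cv2.cvtColor(im,cv2.COLOR_RGB2HSV);m=((h[...,1]>70)&(h[...,0]<20)&(h[...,2]>60)).astype(np.uint8)
m[208:]=0;m[:160]=0;m[:,:220]=0;m[:,310:]=0
c=max(cv2.findContours(m,0,cv2.CHAIN_APPROX_NONE)[0],key=len)[:,0]
c=c[c[:,1]<205]
P=np.array([back(i,u,.004)[:2] for u in c.astype(float)])
from scipy.optimize import least_squares
r=least_squares(lambda p:np.hypot(*(P-p[:2]).T)-p[2],[.583,-.092,.03],loss='soft_l1',f_scale=.001);print('mat',r.x)
# held lid ellipse
m2=((h[...,1]<45)&(h[...,2]>185)).astype(np.uint8)
n,l,st,ce=cv2.connectedComponentsWithStats(m2)
j=l[275,256];print('lid',st[j],ce[j])
for b in(.033,.036): 
    z=s['eef_pos'][2]-.155-b+.042
    print(q.inv().apply(back(i,ce[j],z)-s['eef_pos']).round(4), back(i,(st[j][0],275),z)-back(i,(st[j][0]+st[j][2],275),z))
go((r.x[0],r.x[1],.045),-11.46)
E
```

```text
mat [ 0.58501242 -0.09197987  0.02861039]
lid [ 223  246   67   59 3057] [256.37847563 275.0163559 ]
[0.0005 0.0005 0.146 ] [-3.05226024e-02  6.06039077e-03 -2.77555756e-17]
[-0.0015  0.0005  0.149 ] [-0.03131242  0.00621721  0.        ]
linear [-0.76  0.64  8.44] angular [-0.02 -0.01  0.23] | t 13.72 q [-0.26  0.27  1.8   0.    1.08 -0.07] w 0.0331 gf 30.17290389441314 F [0.7 0.3 0.1]
```

```bash
python3 -m crank '[{"linear":[-0.4,0.3,3],"angular":[0,0,0]},{"linear":[-0.78,0.57,5.5],"angular":[0,0,0]},{"linear":[-0.78,0.57,7.5],"angular":[0,0,0]},{"linear":[-0.78,0.57,8.5],"angular":[0,0,0]},{"linear":[-0.78,0.57,8.8],"angular":[0,0,0]},{"linear":[-0.78,0.57,8.8],"angular":[0,0,0]},{"linear":[-0.78,0.57,8.8],"angular":[0,0,0]}]'; python3 -m crank '[{"linear":[0,0,0.15],"angular":[0,0,0]},{"linear":[0,0,0.3],"angular":[0,0,0]},{"linear":[0,0,0.3],"angular":[0,0,0]},{"linear":[0,0,0.3],"angular":[0,0,0]}]';python3 -c "
from h import *
go((.5842,-.092,.038),-11.46)"
```

```text
time: 14.3
eef_pos: [0.5853, -0.0927, 0.1977]
orientation: [0.773, 0.634, 0.001, 0.001]
wrist_force: [-0.1, 0.2, 0.4]
gripper_width: 0.0329
grasp_force: 30.2
time: 14.63
eef_pos: [0.5848, -0.093, 0.194]
orientation: [0.773, 0.634, 0.0, 0.001]
wrist_force: [0.2, -0.1, 2.0]
gripper_width: 0.033
grasp_force: 30.2
linear [ 0.09 -0.08  0.1 ] angular [0.08 0.   0.17] | t 14.63 q [-0.28  0.41  1.81  0.    0.92 -0.08] w 0.033 gf 30.246009142917956 F [ 0.2 -0.1  2. ]
```

```bash
python3 -m crank '[{"linear":[0,0,0.1],"angular":[0,0,0]},{"linear":[0,0,0.1],"angular":[0,0,0]},{"linear":[0,0,0.1],"angular":[0,0,0]}]'; python3 -m crank '[{"linear":[0,0,0.1],"angular":[0,0,0]},{"linear":[0,0,0.1],"angular":[0,0,0]},{"linear":[0,0,0.1],"angular":[0,0,0]}]'
```

```text
time: 14.88
eef_pos: [0.5849, -0.0931, 0.194]
orientation: [0.773, 0.634, 0.0, 0.0]
wrist_force: [-2.3, -0.4, 7.1]
gripper_width: 0.0332
grasp_force: 30.9
time: 15.13
eef_pos: [0.585, -0.0931, 0.1939]
orientation: [0.773, 0.634, 0.0, 0.0]
wrist_force: [-5.3, 1.5, 13.1]
gripper_width: 0.0328
grasp_force: 31.4
```

Contact at TCP z 0.194. I'll relieve the push, release, rise and look.

```bash
python3 -m crank '[{"linear":[0,0,-0.18],"angular":[0,0,0]},{"linear":[0,0,-0.18],"angular":[0,0,0]}]'; python3 -m crank '[{"linear":[0,0,0],"angular":[0,0,0]},{"linear":[0,0,0],"angular":[0,0,0]},{"linear":[0,0,0],"angular":[0,0,0]},{"linear":[0,0,0],"angular":[0,0,0]},{"linear":[0,0,-2],"angular":[0,0,0]},{"linear":[0,0,-5],"angular":[0,0,0]},{"linear":[0,0,-9],"angular":[0,0,0]},{"linear":[0,0,-12],"angular":[0,0,0]}]' 0.3;  python3 -m crank '[{"linear":[4,0,-3],"angular":[0,0,0]},{"linear":[8,0,-4],"angular":[0,0,0]},{"linear":[12,-2,-4],"angular":[0,0,0]},{"linear":[16,-4,-4],"angular":[0,0,0]},{"linear":[20,-6,-4],"angular":[0,0,0]},{"linear":[24,-8,-4],"angular":[0,0,0]},{"linear":[28,-10,-4],"angular":[0,0,0]},{"linear":[32,-11,-4],"angular":[0,0,0]}]'; python3 - <<'E'
from h import *
c,q='top','pot_squat'
for c in('top','side'):
    im=eyes.get_image(c);i=eyes.camera_info(c)
    print(c,[x.round(3).tolist() for x in pin(c,q)],blob(im,i,(.584,-.092,.046),'lid',12))
    if c=='side':cv2.imwrite('pics/s2.png',cv2.resize(im[100:230,260:440],None,fx=4,fy=4,interpolation=cv2.INTER_CUBIC)[...,::-1])
im=eyes.get_image('wrist');i=eyes.camera_info('wrist')
print(blob(im,i,(.538,.3105,.039),'lid',25),blob(im,i,(.549,.374,.068),'lid',25))
print(pin('wrist','pot_small'),pin('wrist','pot_tall'))
go((.538,.311,.033),-11.46);go((.549,.374,.055),-11.46)
E
```

```text
time: 15.3
eef_pos: [0.5848, -0.0931, 0.194]
orientation: [0.773, 0.634, 0.001, 0.001]
wrist_force: [-1.8, 0.1, 7.2]
gripper_width: 0.0332
grasp_force: 30.7
time: 15.97
eef_pos: [0.5845, -0.0929, 0.3148]
orientation: [0.773, 0.634, 0.0, 0.0]
wrist_force: [0.6, -0.1, 0.7]
gripper_width: 0.0597
grasp_force: 0.0
time: 16.63
eef_pos: [0.5401, 0.2234, 0.3526]
orientation: [0.773, 0.634, -0.001, -0.0]
wrist_force: [1.2, -0.2, 0.6]
gripper_width: 0.0592
grasp_force: 0.0
top [[0.587, -0.093, 0.006]] []
side [[0.585, -0.093, 0.006], [0.619, 0.295, 0.028]] []
[([0.5387, 0.3091, 0.039], [26, 28, 573], [234.4, 90.6])] [([0.5487, 0.3668, 0.068], [37, 22, 638], [228.1, 8.8])]
[array([ 0.7796, -0.0278,  0.0008]), array([0.5394, 0.3119, 0.0094])] [array([0.5493, 0.372 , 0.0102])]
linear [ 8.81 -2.18 16.47] angular [-0.02  0.04  0.08] | t 16.98 q [ 0.27  0.18  1.76 -0.    1.2   0.47] w 0.0598 gf 0.0 F [-0.7 -0.2  0.2]
linear [15.2  -2.34 14.26] angular [-0.02  0.04  0.08] | t 16.98 q [ 0.27  0.18  1.76 -0.    1.2   0.47] w 0.0598 gf 0.0 F [-0.7 -0.2  0.2]
```

View pics/s2.png

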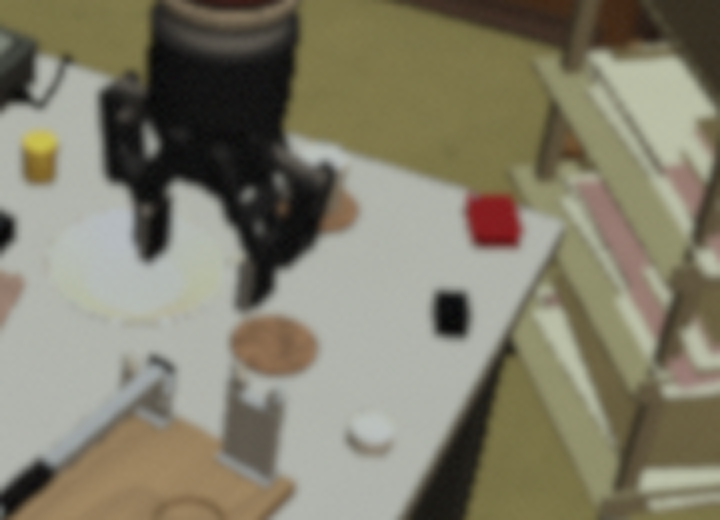

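The side view (the gripper hides the squat pot) shows mat_dish empty at (275,345) in the crop. The detectors put the squat pot at (0.586, −0.093), so it is standing. Next is the tall pot.

```bash
python3 -m crank '[{"linear":[4,-0.6,2],"angular":[0,0,0]},{"linear":[8,-1.2,4],"angular":[0,0,0]},{"linear":[12,-1.8,6],"angular":[0,0,0]},{"linear":[15.2,-2.3,8],"angular":[0,0,0]},{"linear":[15.2,-2.3,9],"angular":[0,0,0]},{"linear":[15.2,-2.3,9],"angular":[0,0,0]}]'; python3 - <<'E'
from h import *
im=eyes.get_image('wrist');i=eyes.camera_info('wrist')
print(blob(im,i,(.549,.374,.068),'lid',40),proj(i,(.5497,.374,.068)))
go((.5497,.374,.05),-11.46)
E
```

```text
time: 17.48
eef_pos: [0.5479, 0.3749, 0.2584]
orientation: [0.773, 0.634, -0.004, -0.001]
wrist_force: [-1.5, -0.7, -0.1]
gripper_width: 0.0596
grasp_force: 0.0
[([0.5498, 0.3723, 0.068], [46, 41, 1464], [259.4, 233.1])] [258.69809639 230.61204673]
linear [0.05 0.13 5.52] angular [-0.23  0.24  0.15] | t 17.53 q [ 0.49  0.44  1.61 -0.    1.09  0.69] w 0.0598 gf 0.0 F [ 0.3 -0.1  0.4]
```

```bash
python3 -m crank '[{"linear":[-0.05,0.1,2],"angular":[0,0,0]},{"linear":[-0.05,0.1,4],"angular":[0,0,0]},{"linear":[-0.05,0.1,5.5],"angular":[0,0,0]},{"linear":[-0.05,0.1,5.5],"angular":[0,0,0]},{"linear":[-0.05,0.1,5.5],"angular":[0,0,0]}]'; python3 -m crank '[{"linear":[0,0,0],"angular":[0,0,0]},{"linear":[0,0,0],"angular":[0,0,0]},{"linear":[0,0,0],"angular":[0,0,0]},{"linear":[0,0,0],"angular":[0,0,0]},{"linear":[0,0,0],"angular":[0,0,0]}]' 1 30;  python3 -m crank '[{"linear":[0,0,-3],"angular":[0,0,0]},{"linear":[0,0,-7],"angular":[0,0,0]},{"linear":[0,0,-11],"angular":[0,0,0]},{"linear":[0,0,-14],"angular":[0,0,0]},{"linear":[-4,0,-14],"angular":[0,0,0]},{"linear":[-8,0,-14],"angular":[0,0,0]},{"linear":[-12,1,-14],"angular":[0,0,0]},{"linear":[-16,2,-14],"angular":[0,0,0]}]'; python3 -c "
from h import *
go((.549,.071,.17),-11.46)"
```

```text
time: 17.95
eef_pos: [0.55, 0.3729, 0.2076]
orientation: [0.774, 0.633, -0.001, -0.0]
wrist_force: [-0.9, -0.4, -0.3]
gripper_width: 0.0598
grasp_force: 0.0
time: 18.37
eef_pos: [0.5507, 0.375, 0.2099]
orientation: [0.773, 0.634, 0.002, 0.001]
wrist_force: [0.0, -1.0, 4.9]
gripper_width: 0.0295
grasp_force: 30.3
time: 19.03
eef_pos: [0.537, 0.2128, 0.3482]
orientation: [0.773, 0.635, 0.0, -0.0]
wrist_force: [0.9, -0.9, -0.2]
gripper_width: 0.0295
grasp_force: 30.2
linear [-13.68   3.93   2.31] angular [-0.   -0.01  0.29] | t 19.03 q [0.26 0.17 1.78 0.   1.19 0.45] w 0.0295 gf 30.213487606379203 F [ 0.9 -0.9 -0.2]
```

```bash
python3 -m crank '[{"linear":[-4,1,0],"angular":[0,0,0]},{"linear":[-8,2,0],"angular":[0,0,0]},{"linear":[-12,3.5,1],"angular":[0,0,0]},{"linear":[-13.7,3.9,2],"angular":[0,0,0]},{"linear":[-13.7,3.9,2],"angular":[0,0,0]},{"linear":[-13.7,3.9,2],"angular":[0,0,0]},{"linear":[-13.7,3.9,2],"angular":[0,0,0]}]'; python3 - <<'E'
from h import *
im=eyes.get_image('wrist');i=eyes.camera_info('wrist');print(proj(i,(.549,.064,.004)))
cv2.imwrite('pics/w10.png',im[...,::-1])
s=status.read_state();q=R.from_quat(s['orientation'])
z=s['eef_pos'][2]-.204+.062;h=cv2.cvtColor(im,cv2.COLOR_RGB2HSV)
n,l,st,ce=cv2.connectedComponentsWithStats(((h[...,1]<45)&(h[...,2]>185)).astype(np.uint8))
for j in range(1,n):
    if st[j,4]>500 and abs(ce[j][0]-256)<40: print('lid',st[j],ce[j].round(1),q.inv().apply(back(i,ce[j],z)-s['eef_pos']).round(4))
go((.549,.064,.05),-11.46)
E
```

```text
time: 19.62
eef_pos: [0.5494, 0.0723, 0.3281]
orientation: [0.773, 0.634, 0.0, -0.0]
wrist_force: [-0.4, 0.2, -0.9]
gripper_width: 0.0293
grasp_force: 30.2
[256.91113318 185.09430698]
lid [ 226  256   62   54 2657] [256.5 282.6] [-0.0008  0.0005  0.142 ]
linear [-0.88  0.11 12.34] angular [ 0.02 -0.04  0.23] | t 19.67 q [0.   0.15 1.85 0.   1.15 0.2 ] w 0.0297 gf 30.209923083311878 F [ 0.9  0.3 -0.8]
```

View pics/w10.png

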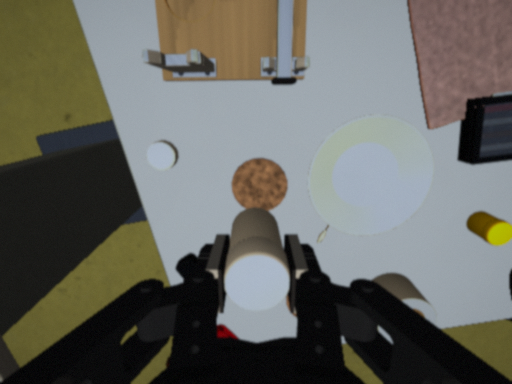

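The whole mat shows with its centre near (259.5,184), and the held tall pot is on the tool axis.

```bash
python3 - <<'E'
from h import *
im=eyes.get_image('wrist');i=eyes.camera_info('wrist')
print(back(i,(259.5,184),.004))
h=cv2.cvtColor(im,cv2.COLOR_RGB2HSV);m=((h[...,1]>70)&(h[...,0]<20)&(h[...,2]>60)).astype(np.uint8)
m[204:]=0;m[:150]=0;m[:,:225]=0;m[:,295:]=0
c=max(cv2.findContours(m,0,cv2.CHAIN_APPROX_NONE)[0],key=len)[:,0]
P=np.array([back(i,u,.004)[:2] for u in c[c[:,1]<202].astype(float)])
from scipy.optimize import least_squares
r=least_squares(lambda p:np.hypot(*(P-p[:2]).T)-p[2],[.55,.064,.03],loss='soft_l1',f_scale=.001);print('mat',r.x)
go((r.x[0],r.x[1],.055),-11.46)
E
```

```text
[0.5521023  0.06480455 0.004     ]
mat [0.55096785 0.06290768 0.0284588 ]
linear [-0.97  0.32 11.85] angular [ 0.04 -0.04  0.26] | t 19.72 q [0.01 0.15 1.85 0.   1.15 0.2 ] w 0.0291 gf 30.210156665125396 F [ 0.1  0.5 -1. ]
```

```bash
python3 -m crank '[{"linear":[-0.5,0.2,3],"angular":[0,0,0]},{"linear":[-0.9,0.3,7],"angular":[0,0,0]},{"linear":[-0.9,0.3,10],"angular":[0,0,0]},{"linear":[-0.9,0.3,11.2],"angular":[0,0,0]},{"linear":[-0.9,0.3,11.5],"angular":[0,0,0]},{"linear":[-0.9,0.3,11.5],"angular":[0,0,0]},{"linear":[-0.9,0.3,11.5],"angular":[0,0,0]}]'; python3 -m crank '[{"linear":[0,0,0.15],"angular":[0,0,0]},{"linear":[0,0,0.3],"angular":[0,0,0]},{"linear":[0,0,0.3],"angular":[0,0,0]}]'; python3 -m crank '[{"linear":[0,0,0.1],"angular":[0,0,0]},{"linear":[0,0,0.2],"angular":[0,0,0]},{"linear":[0,0,0.2],"angular":[0,0,0]}]'
```

```text
time: 20.3
eef_pos: [0.552, 0.063, 0.2149]
orientation: [0.773, 0.635, 0.001, 0.001]
wrist_force: [0.4, -0.6, 0.4]
gripper_width: 0.0296
grasp_force: 30.2
time: 20.55
eef_pos: [0.5514, 0.0624, 0.2114]
orientation: [0.773, 0.634, 0.001, 0.001]
wrist_force: [0.2, 0.4, -0.4]
gripper_width: 0.0294
grasp_force: 30.2
time: 20.8
eef_pos: [0.5506, 0.0623, 0.208]
orientation: [0.773, 0.634, 0.0, 0.0]
wrist_force: [0.5, -0.2, -0.6]
gripper_width: 0.0296
grasp_force: 30.2
```

```bash
python3 -m crank '[{"linear":[0,0,0.1],"angular":[0,0,0]},{"linear":[0,0,0.1],"angular":[0,0,0]},{"linear":[0,0,0.1],"angular":[0,0,0]}]'; python3 -m crank '[{"linear":[0,0,0.1],"angular":[0,0,0]},{"linear":[0,0,0.1],"angular":[0,0,0]},{"linear":[0,0,0.1],"angular":[0,0,0]}]'
```

```text
time: 21.05
eef_pos: [0.5509, 0.0624, 0.2079]
orientation: [0.773, 0.634, -0.0, -0.0]
wrist_force: [-1.2, 0.5, 5.7]
gripper_width: 0.0297
grasp_force: 30.9
time: 21.3
eef_pos: [0.551, 0.0624, 0.2079]
orientation: [0.773, 0.634, -0.0, -0.0]
wrist_force: [-4.1, 0.7, 10.7]
gripper_width: 0.0299
grasp_force: 31.7
```

```bash
python3 -m crank '[{"linear":[0,0,-0.18],"angular":[0,0,0]},{"linear":[0,0,-0.18],"angular":[0,0,0]}]'; python3 -m crank '[{"linear":[0,0,0],"angular":[0,0,0]},{"linear":[0,0,0],"angular":[0,0,0]},{"linear":[0,0,0],"angular":[0,0,0]},{"linear":[0,0,0],"angular":[0,0,0]},{"linear":[0,0,-2],"angular":[0,0,0]},{"linear":[0,0,-5],"angular":[0,0,0]},{"linear":[0,0,-9],"angular":[0,0,0]},{"linear":[0,0,-13],"angular":[0,0,0]}]' 0.4;  python3 -m crank '[{"linear":[4,-1,0],"angular":[0,0,0]},{"linear":[8,-2,0],"angular":[0,0,0]},{"linear":[12,-3,0],"angular":[0,0,0]},{"linear":[16,-4,0],"angular":[0,0,0]},{"linear":[20,-5,0],"angular":[0,0,0]},{"linear":[24,-6,0],"angular":[0,0,0]},{"linear":[24,-6.3,2],"angular":[0,0,0]},{"linear":[24,-6.3,4],"angular":[0,0,0]}]'; python3 - <<'E'
from h import *
im=eyes.get_image('wrist');i=eyes.camera_info('wrist')
print(blob(im,i,(.538,.3105,.039),'lid',40))
go((.538,.311,.085),-11.46)
for c in('top','side'):
    eyes.get_image(c);print([x.round(3).tolist() for x in pin(c,'pot_tall')+pin(c,'pot_squat')])
E
```

```text
time: 21.47
eef_pos: [0.551, 0.0623, 0.2083]
orientation: [0.773, 0.634, 0.0, 0.0]
wrist_force: [0.4, 0.0, 0.3]
gripper_width: 0.0298
grasp_force: 30.3
time: 22.13
eef_pos: [0.5499, 0.0624, 0.3377]
orientation: [0.773, 0.634, -0.001, -0.001]
wrist_force: [0.4, -0.5, -0.1]
gripper_width: 0.0516
grasp_force: 0.0
time: 22.8
eef_pos: [0.5358, 0.3133, 0.2992]
orientation: [0.772, 0.636, 0.002, 0.0]
wrist_force: [0.0, -0.5, -0.3]
gripper_width: 0.0511
grasp_force: 0.0
[([0.5337, 0.3098, 0.039], [28, 27, 599], [257.6, 199.6])]
linear [0.09 0.44 5.27] angular [-0.29  0.21  0.34] | t 22.85 q [ 0.41  0.32  1.71 -0.    1.12  0.61] w 0.0515 gf 0.0 F [-0.7 -0.5 -3.9]
[[0.551, 0.061, 0.006], [0.584, 0.504, 0.004], [0.511, 0.52, 0.0], [0.584, -0.092, -0.002], [0.586, -0.095, 0.002], [0.619, 0.298, 0.032]]
[[0.585, 0.503, 0.0], [0.548, 0.061, 0.003], [0.512, 0.523, -0.0], [0.584, -0.094, 0.001]]
```

```bash
python3 - <<'E'
from h import *
im=eyes.get_image('wrist');i=eyes.camera_info('wrist')
print(blob(im,i,(.538,.3105,.039),'lid',40))
go((.538,.311,.034),-11.46)
E
```

```text
[([0.538, 0.3104, 0.039], [30, 27, 628], [256.3, 196.0])]
linear [ 0.13  0.07 11.06] angular [ 0.14 -0.09  0.11] | t 23.2 q [ 0.41  0.31  1.71 -0.    1.12  0.61] w 0.0515 gf 0.0 F [0.6 0.5 0.4]
```

```bash
python3 -m crank '[{"linear":[0.1,0.05,4],"angular":[0,0,0]},{"linear":[0.1,0.05,7],"angular":[0,0,0]},{"linear":[0.1,0.05,9.5],"angular":[0,0,0]},{"linear":[0.1,0.05,10.6],"angular":[0,0,0]},{"linear":[0.1,0.05,11],"angular":[0,0,0]},{"linear":[0.1,0.05,11],"angular":[0,0,0]},{"linear":[0.1,0.05,11],"angular":[0,0,0]}]'; python3 -m crank '[{"linear":[0,0,0],"angular":[0,0,0]},{"linear":[0,0,0],"angular":[0,0,0]},{"linear":[0,0,0],"angular":[0,0,0]},{"linear":[0,0,0],"angular":[0,0,0]},{"linear":[0,0,0],"angular":[0,0,0]}]' 1 25;  python3 -m crank '[{"linear":[0,0,-3],"angular":[0,0,0]},{"linear":[0,0,-7],"angular":[0,0,0]},{"linear":[0,0,-11],"angular":[0,0,0]},{"linear":[0,0,-14],"angular":[0,0,0]},{"linear":[-4,0.5,-14],"angular":[0,0,0]},{"linear":[-8,2,-14],"angular":[0,0,0]},{"linear":[-12,4,-14],"angular":[0,0,0]},{"linear":[-16,6,-14],"angular":[0,0,0]}]'; python3 -c "
from h import *
go((.584,-.093,.18),-11.46)"
```

```text
time: 23.78
eef_pos: [0.5377, 0.3112, 0.1897]
orientation: [0.773, 0.634, 0.002, 0.0]
wrist_force: [0.2, 0.1, 0.5]
gripper_width: 0.0511
grasp_force: 0.0
time: 24.2
eef_pos: [0.5375, 0.3115, 0.19]
orientation: [0.773, 0.634, 0.002, 0.0]
wrist_force: [-1.2, -0.4, 6.3]
gripper_width: 0.0249
grasp_force: 24.6
time: 24.87
eef_pos: [0.5618, 0.148, 0.3284]
orientation: [0.773, 0.635, 0.0, 0.0]
wrist_force: [0.6, -0.2, -0.8]
gripper_width: 0.0247
grasp_force: 25.0
linear [-23.21   6.86  -0.65] angular [ 0.06 -0.01  0.26] | t 24.87 q [ 0.14  0.2   1.78 -0.    1.16  0.33] w 0.0247 gf 25.003148847365537 F [ 0.6 -0.2 -0.8]
```

```bash
python3 -m crank '[{"linear":[-4,1.2,0],"angular":[0,0,0]},{"linear":[-8,2.4,0],"angular":[0,0,0]},{"linear":[-12,3.6,0],"angular":[0,0,0]},{"linear":[-16,4.8,0],"angular":[0,0,0]},{"linear":[-20,6,0],"angular":[0,0,0]},{"linear":[-22.5,6.9,0],"angular":[0,0,0]},{"linear":[-22.5,6.9,0],"angular":[0,0,0]},{"linear":[-22.5,6.9,0],"angular":[0,0,0]}]'; python3 -m crank '[{"linear":[0,0,0],"angular":[0,0,0]},{"linear":[0,0,0],"angular":[0,0,0]},{"linear":[0,0,0],"angular":[0,0,0]}]'; python3 - <<'E'
from h import *
im=eyes.get_image('wrist');i=eyes.camera_info('wrist');print(proj(i,(.584,-.093,.046)),blob(im,i,(.584,-.093,.046),'lid',30))
cv2.imwrite('pics/w11.png',im[...,::-1])
s=status.read_state();q=R.from_quat(s['orientation'])
z=s['eef_pos'][2]-.184+.033;h=cv2.cvtColor(im,cv2.COLOR_RGB2HSV)
n,l,st,ce=cv2.connectedComponentsWithStats(((h[...,1]<45)&(h[...,2]>185)).astype(np.uint8))
for j in range(1,n):
    if st[j,4]>300 and abs(ce[j][0]-256)<40: print('lid',st[j],ce[j].round(1),q.inv().apply(back(i,ce[j],z)-s['eef_pos']).round(4))
go((.584,-.093,.08),-11.46)
E
```

```text
time: 25.53
eef_pos: [0.5858, -0.0866, 0.3279]
orientation: [0.774, 0.633, 0.0, -0.0]
wrist_force: [-0.5, 1.0, 0.1]
gripper_width: 0.025
grasp_force: 25.0
time: 25.78
eef_pos: [0.5856, -0.0835, 0.3277]
orientation: [0.773, 0.635, -0.0, -0.0]
wrist_force: [-0.5, -0.2, -1.3]
gripper_width: 0.0248
grasp_force: 25.0
[256.13267315 198.99833308] [([0.585, -0.0946, 0.046], [34, 32, 869], [257.5, 200.4])]
lid [241 185  34  32 869] [257.5 200.4] [0.0355 0.0009 0.151 ]
lid [ 232  251   50   43 1655] [256.3 272.1] [-0.0012  0.0004  0.151 ]
linear [-0.96  0.02  9.27] angular [-0.02 -0.01  0.28] | t 25.83 q [-0.26  0.22  1.76  0.    1.16 -0.07] w 0.0249 gf 25.00755541075705 F [0.3 0.8 0.3]
```

View pics/w11.png

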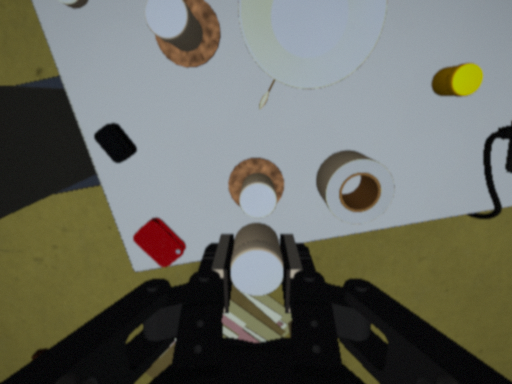

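The squat lid is at (257,200) on its mat, the tall pot stands on mat_dish at (168,18), and the small pot is held on the tool axis.

```bash
python3 -m crank '[{"linear":[-0.5,0.1,3],"angular":[0,0,0]},{"linear":[-1,0.13,6],"angular":[0,0,0]},{"linear":[-1,0.13,8],"angular":[0,0,0]},{"linear":[-1,0.13,9.1],"angular":[0,0,0]},{"linear":[-1,0.13,9.3],"angular":[0,0,0]},{"linear":[-1,0.13,9.3],"angular":[0,0,0]},{"linear":[-1,0.13,9.3],"angular":[0,0,0]},{"linear":[-1,0.13,9.3],"angular":[0,0,0]}]'; python3 -m crank '[{"linear":[0,0,0.15],"angular":[0,0,0]},{"linear":[0,0,0.3],"angular":[0,0,0]},{"linear":[0,0,0.3],"angular":[0,0,0]}]';python3 - <<'E'
from h import *
go((.585,-.0937,.075),-11.46)
E
```

```text
time: 26.5
eef_pos: [0.5863, -0.095, 0.2369]
orientation: [0.773, 0.634, 0.001, 0.002]
wrist_force: [0.3, -0.8, -0.5]
gripper_width: 0.025
grasp_force: 25.0
time: 26.75
eef_pos: [0.5853, -0.0951, 0.2323]
orientation: [0.773, 0.634, 0.0, 0.0]
wrist_force: [0.2, 0.7, -1.4]
gripper_width: 0.0247
grasp_force: 25.0
linear [ 0.13 -0.05  0.23] angular [0.05 0.   0.17] | t 26.75 q [-0.28  0.35  1.8  -0.    0.99 -0.08] w 0.0247 gf 25.00324722581354 F [ 0.2  0.7 -1.4]
```

```bash
python3 -m crank '[{"linear":[0.12,0,0],"angular":[0,0,0]},{"linear":[0.12,0,0.1],"angular":[0,0,0]},{"linear":[0.12,0,0.1],"angular":[0,0,0]},{"linear":[0.12,0,0.1],"angular":[0,0,0]}]'; python3 -m crank '[{"linear":[0,0,0.1],"angular":[0,0,0]},{"linear":[0,0,0.1],"angular":[0,0,0]},{"linear":[0,0,0.1],"angular":[0,0,0]}]'
```

```text
time: 27.08
eef_pos: [0.5853, -0.0938, 0.2307]
orientation: [0.773, 0.634, -0.0, -0.0]
wrist_force: [0.3, -0.4, -1.0]
gripper_width: 0.0248
grasp_force: 25.0
time: 27.33
eef_pos: [0.5857, -0.0939, 0.2305]
orientation: [0.773, 0.634, 0.0, 0.0]
wrist_force: [-0.8, 0.2, 3.8]
gripper_width: 0.0249
grasp_force: 25.5
```

Contact at the expected height of 0.2305. I'll relax slightly, release and rise.

```bash
python3 -m crank '[{"linear":[0,0,-0.06],"angular":[0,0,0]},{"linear":[0,0,-0.06],"angular":[0,0,0]}]'; python3 -m crank '[{"linear":[0,0,0],"angular":[0,0,0]},{"linear":[0,0,0],"angular":[0,0,0]},{"linear":[0,0,0],"angular":[0,0,0]},{"linear":[0,0,0],"angular":[0,0,0]},{"linear":[0,0,0],"angular":[0,0,0]},{"linear":[0,0,-2],"angular":[0,0,0]},{"linear":[0,0,-5],"angular":[0,0,0]},{"linear":[0,0,-9],"angular":[0,0,0]}]' 0.3; python3 -m crank '[{"linear":[0,0,-3],"angular":[0,0,0]},{"linear":[0,0,-6],"angular":[0,0,0]},{"linear":[-2,-2,-8],"angular":[0,0,0]},{"linear":[-4,-4,-8],"angular":[0,0,0]},{"linear":[-6,-6,-8],"angular":[0,0,0]},{"linear":[-6,-6,-8],"angular":[0,0,0]},{"linear":[-6,-6,-8],"angular":[0,0,0]},{"linear":[-6,-6,-8],"angular":[0,0,0]}]'; python3 - <<'E'
from h import *
a=eyes.get_image('side');s=[x.round(3).tolist() for q in('bar','pot_tall','pot_squat','pot_small') for x in pin('side',q)];print(s)
b=eyes.get_image('wrist');print([x.round(3).tolist() for q in('pot_tall','pot_squat','pot_small') for x in pin('wrist',q)])
A=cv2.resize(a[90:280,200:400],None,fx=2.1,fy=2.1,interpolation=cv2.INTER_CUBIC)[:384]
B=b[:,60:440];cv2.imwrite('pics/f.png',np.hstack([A,cv2.resize(B,(380,A.shape[0]))])[...,::-1]);st=status.read_state();print(st['time'],st['wrist_force'])
E
```

```text
time: 27.5
eef_pos: [0.5855, -0.0939, 0.2305]
orientation: [0.773, 0.634, 0.0, 0.0]
wrist_force: [0.2, 1.5, 2.0]
gripper_width: 0.0251
grasp_force: 25.1
time: 28.17
eef_pos: [0.5836, -0.0934, 0.3174]
orientation: [0.773, 0.634, -0.002, -0.003]
wrist_force: [1.2, -0.7, -0.3]
gripper_width: 0.0599
grasp_force: 0.0
time: 28.83
eef_pos: [0.515, -0.1409, 0.4004]
orientation: [0.773, 0.634, 0.0, 0.0]
wrist_force: [1.4, 0.3, 0.2]
gripper_width: 0.0595
grasp_force: 0.0
[[0.62, 0.294, 0.03], [0.511, 0.524, 0.0], [0.551, 0.06, 0.0], [0.583, 0.504, 0.002], [0.616, 0.297, 0.028], [0.586, -0.092, 0.005], [0.586, -0.095, 0.048], [0.78, -0.022, 0.001]]
[[0.679, -0.108, 0.0], [0.583, -0.094, 0.048], [0.583, -0.096, 0.002], [0.586, -0.091, 0.044], [0.781, -0.025, 0.0]]
29.2833 [ 0.28107444  0.00995936 -0.8196304 ]
```

View pics/f.png

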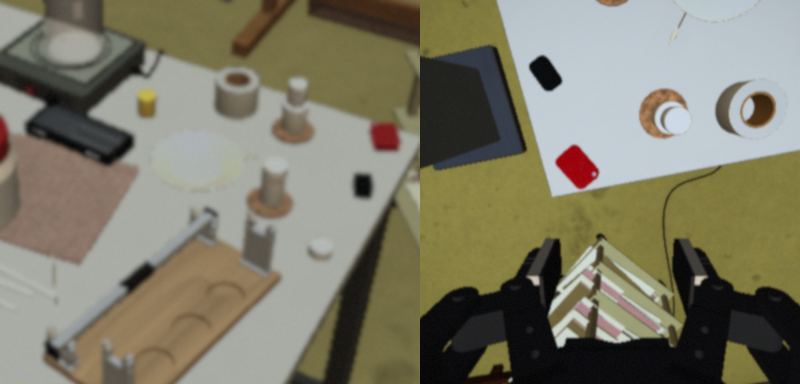

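The picture shows the bar parked in the low brackets, the tall pot upright on mat_dish at (274,190), and the small pot on the squat pot on mat_tape at (295,110). The gripper is clear of everything.

```bash
python3 -c "
from plant import robot
print(robot.sign_off())"
```

```text
the job is handed in; nothing more can be done
None
```

I handed the job in at about 29 s: the bar was parked in the low brackets before any pot moved, the tall pot stands on the mat in front of the dish, and the small pot is on top of the squat pot on the mat in front of the tape roll. All were upright in the last pictures, and each pot measured within about 3 mm of its mat centre or of the pot below it.

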